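# Pile the sample pots and set the magnifier over them

## Task

Get the sample pots ready for inspection: pile the blue-capped pots that are lying about into a pyramid in the cradle, round the green-capped pot that stays in the middle of the bottom row - one on either side of it, one in each of the two gaps above that row, and a fifth, if there is one, on top. Bring the magnifier over the pile: loosen the red clamp knob, slide the carriage along its rail and swing the arm out so that the middle of the lens is straight above the middle of the pile, and leave the arm standing there with the carriage clamped tight again.

Things in the scene. Friction and masses are not known exactly. Their poses are not given: they have to be found in the camera images.
- stand: fixed magnifier stand: grey base plate 85 x 350 x 10 mm with a steel rail along its y axis; origin on the bench under the rail, 46 mm to the -y side of the plate's middle; z up, y along the rail to the left, -x faces the cradle. It stands at a different place and angle each time
- carriage (a joint): position (m) of the aluminium carriage along the rail, positive towards the stand's +y, stops at -0.075 and +0.080. While the clamp is loose about 2 N moves it; while clamped it cannot be pushed. The carriage (58 x 140 mm, top 46 mm above the bench) carries the clamp knob, and a round post 18 mm thick and 168 mm high under the pivot
- clamp (a joint): angle (rad) of the red clamp knob, 0 = fully loose to 1.3 = tight stop, growing clockwise seen from above (clockwise tightens). Below about 0.5 the carriage is free, above about 0.8 it is locked; call it tight above 0.9. Friction about 0.12 N m; it stays where left
- clamp_grip (a point): point on the clamp knob's axis at the height to grip (84 mm above the bench): middle of an upright bar grip 46 mm long (along this frame's x), 14 mm thick (along its y), its top 7 mm above this point and its foot 25 mm below it; the knob sits on the carriage 85 mm to the +y side of the post. The frame turns with the knob
- pivot (a point): on the post's axis at the height of the swing arm, 178 mm above the bench; moves with the carriage
- swing (a joint): angle (rad) of the friction-held swing arm about the upright pivot, 0 = arm along the rail towards the stand's -y, 1.571 = arm pointing straight to the stand's -x (range -0.7, pointing away behind the rail, to 1.55). It turns with about 0.3 N m and stays where released
- handle (a point): middle height of the grip of the handle peg on the arm: black upright round peg 14 mm thick, its top 15 mm above this point, the arm's upper face 30 mm below it; 95 mm from the pivot, on the line from pivot to lens
- lens (a point): centre of the round white-framed lens head (96 mm diameter, 16 mm thick), 170 mm from the pivot, 178 mm above the bench
- cradle: grey plastic cradle fixed on the bench, 54 x 146 x 8 mm with four ridges 8 mm high along x between and beside the pots; origin under its middle; x axis along the pots that lie in it, y across them
- base_1 (a point): fixed point on the cradle: where the centre of a bottom-row pot lies, 42 mm to the -y side, 28 mm above the bench
- base_2 (a point): fixed point on the cradle: where the centre of the middle bottom-row pot lies, 28 mm above the bench
- base_3 (a point): fixed point on the cradle: where the centre of a bottom-row pot lies, 42 mm to the +y side, 28 mm above the bench
- gap_1 (a point): fixed point on the cradle: where the centre of a pot lies that is saddled between the -y and middle bottom pots, 62 mm above the bench
- gap_2 (a point): fixed point on the cradle: where the centre of a pot lies that is saddled between the middle and +y bottom pots, 62 mm above the bench
- peak (a point): fixed point on the cradle: where the centre of the third pot lies, saddled on the two in the gaps, 96 mm above the bench; straight above the middle of the cradle and pile
- control: green-capped round screw-cap sample pot lying on its side, rigid, 40 mm diameter, 66 mm long, about 60 g; origin at its centre (20 mm above what it lies on), x axis along the pot towards its cap, flat ends 33 mm either way; frosted plastic with a good grip, it hardly rolls by itself. Take it across its two flat ends (66 mm apart). It starts in the middle place of the cradle's bottom row and stays there
- pot_1: blue-capped round screw-cap sample pot lying on its side, rigid, 40 mm diameter, 66 mm long, about 60 g; origin at its centre (20 mm above what it lies on), x axis along the pot towards its cap, flat ends 33 mm either way; frosted plastic with a good grip, it hardly rolls by itself. Take it across its two flat ends (66 mm apart). One of the four or five to be piled (absent in some runs)
- pot_2: blue-capped round screw-cap sample pot lying on its side, rigid, 40 mm diameter, 66 mm long, about 60 g; origin at its centre (20 mm above what it lies on), x axis along the pot towards its cap, flat ends 33 mm either way; frosted plastic with a good grip, it hardly rolls by itself. Take it across its two flat ends (66 mm apart). One of the four or five to be piled (absent in some runs)
- pot_3: blue-capped round screw-cap sample pot lying on its side, rigid, 40 mm diameter, 66 mm long, about 60 g; origin at its centre (20 mm above what it lies on), x axis along the pot towards its cap, flat ends 33 mm either way; frosted plastic with a good grip, it hardly rolls by itself. Take it across its two flat ends (66 mm apart). One of the four or five to be piled (absent in some runs)
- pot_4: blue-capped round screw-cap sample pot lying on its side, rigid, 40 mm diameter, 66 mm long, about 60 g; origin at its centre (20 mm above what it lies on), x axis along the pot towards its cap, flat ends 33 mm either way; frosted plastic with a good grip, it hardly rolls by itself. Take it across its two flat ends (66 mm apart). One of the four or five to be piled (absent in some runs)
- pot_5: blue-capped round screw-cap sample pot lying on its side, rigid, 40 mm diameter, 66 mm long, about 60 g; origin at its centre (20 mm above what it lies on), x axis along the pot towards its cap, flat ends 33 mm either way; frosted plastic with a good grip, it hardly rolls by itself. Take it across its two flat ends (66 mm apart). One of the four or five to be piled (absent in some runs)
Not all that is in view belongs to the job. What is shaped like the pot_3 but orange is not meant.

How it is judged (in metres and radians):
On the way:
1. the clamp knob is loosened (below 0.5 rad) (value of joint clamp below 0.5 rad), for 0.1 s.
At the end, for the whole second after the job is handed in: Blue pots within 12 mm of base_1, base_3, gap_1, gap_2 or peak, the green pot of base_2, all within 0.2 rad of the cradle's x axis and at rest; lens within 10 mm of straight above the pile's middle, arm still; clamp above 0.9 rad (((distance between pot_1 and base_1 below 0.012 m and angle between the x axis of pot_1 and the x axis of cradle, either way round below 0.2 rad) or (distance between pot_1 and base_3 below 0.012 m and angle between the x axis of pot_1 and the x axis of cradle, either way round below 0.2 rad) or (distance between pot_1 and gap_1 below 0.012 m and angle between the x axis of pot_1 and the x axis of cradle, either way round below 0.2 rad) or (distance between pot_1 and gap_2 below 0.012 m and angle between the x axis of pot_1 and the x axis of cradle, either way round below 0.2 rad) or (distance between pot_1 and peak below 0.012 m and angle between the x axis of pot_1 and the x axis of cradle, either way round below 0.2 rad)) and ((distance between pot_2 and base_1 below 0.012 m and angle between the x axis of pot_2 and the x axis of cradle, either way round below 0.2 rad) or (distance between pot_2 and base_3 below 0.012 m and angle between the x axis of pot_2 and the x axis of cradle, either way round below 0.2 rad) or (distance between pot_2 and gap_1 below 0.012 m and angle between the x axis of pot_2 and the x axis of cradle, either way round below 0.2 rad) or (distance between pot_2 and gap_2 below 0.012 m and angle between the x axis of pot_2 and the x axis of cradle, either way round below 0.2 rad) or (distance between pot_2 and peak below 0.012 m and angle between the x axis of pot_2 and the x axis of cradle, either way round below 0.2 rad)) and ((distance between pot_3 and base_1 below 0.012 m and angle between the x axis of pot_3 and the x axis of cradle, either way round below 0.2 rad) or (distance between pot_3 and base_3 below 0.012 m and angle between the x axis of pot_3 and the x axis of cradle, either way round below 0.2 rad) or (distance between pot_3 and gap_1 below 0.012 m and angle between the x axis of pot_3 and the x axis of cradle, either way round below 0.2 rad) or (distance between pot_3 and gap_2 below 0.012 m and angle between the x axis of pot_3 and the x axis of cradle, either way round below 0.2 rad) or (distance between pot_3 and peak below 0.012 m and angle between the x axis of pot_3 and the x axis of cradle, either way round below 0.2 rad)) and ((distance between pot_4 and base_1 below 0.012 m and angle between the x axis of pot_4 and the x axis of cradle, either way round below 0.2 rad) or (distance between pot_4 and base_3 below 0.012 m and angle between the x axis of pot_4 and the x axis of cradle, either way round below 0.2 rad) or (distance between pot_4 and gap_1 below 0.012 m and angle between the x axis of pot_4 and the x axis of cradle, either way round below 0.2 rad) or (distance between pot_4 and gap_2 below 0.012 m and angle between the x axis of pot_4 and the x axis of cradle, either way round below 0.2 rad) or (distance between pot_4 and peak below 0.012 m and angle between the x axis of pot_4 and the x axis of cradle, either way round below 0.2 rad)) and ((distance between pot_5 and base_1 below 0.012 m and angle between the x axis of pot_5 and the x axis of cradle, either way round below 0.2 rad) or (distance between pot_5 and base_3 below 0.012 m and angle between the x axis of pot_5 and the x axis of cradle, either way round below 0.2 rad) or (distance between pot_5 and gap_1 below 0.012 m and angle between the x axis of pot_5 and the x axis of cradle, either way round below 0.2 rad) or (distance between pot_5 and gap_2 below 0.012 m and angle between the x axis of pot_5 and the x axis of cradle, either way round below 0.2 rad) or (distance between pot_5 and peak below 0.012 m and angle between the x axis of pot_5 and the x axis of cradle, either way round below 0.2 rad)) and (distance between control and base_2 below 0.012 m and angle between the x axis of control and the x axis of cradle, either way round below 0.2 rad) and linear speed of each of pot_1, pot_2, pot_3, pot_4, pot_5, control below 0.02 m/s and horizontal distance between lens and peak below 0.01 m and value of joint clamp above 0.9 rad and velocity of joint swing between -0.03 and 0.03 rad/s); the robot touches nothing.
Of pot_1, pot_2, pot_3, pot_4, pot_5 only 4 to 5 are there at a start; the rules pass over those that are not, and their reading is None.
At some moment in a run one of pot_1, pot_2, pot_3, pot_4, pot_5 may be knocked a few centimetres aside while the robot is not near it.
Once in a run the grip may slacken for a moment while it holds something.
It also fails if it takes over 208 s, if anything falls off the work surface, if the arm or the gripper's body presses on something with over 40 N, if the wrist force passes 120 N, or if a joint passes its speed limit or range.

## Robot

A 6-joint arm with a two-finger parallel gripper is mounted at the origin on a cart in front of the work surface, level with it; the furniture and walls round the work are solid. World frame = base frame: x ahead of the robot, y to its left, z up, the work surface at z = 0. Lengths are in mm, angles in rad, forces in N, time in s.
With the tool pointing down it reaches from about 350 to 725 mm from the base axis. Payload 4.3 kg.
Tool frame: the origin (TCP) lies midway between the tips of the shut fingers; the grasp point (between the pads) lies behind it (robot.pinch_z is the z of the grasp point in the tool frame, in mm); z points along the fingers, x is the direction in which the jaws open and shut, and the axes are right-handed (so a half turn about z gives the same grasp; the last joint's range is limited). The gripper opens to 85 mm and grips with 20 to 120 N. Pads are 22 mm wide; open, the fingers measure 114 mm over their backs; the gripper's body (76 mm by 85 mm) begins 54 mm behind the grasp point. The pads swing forward as they close: fully open they stand 13 mm farther back than shut.
Start: joints at [1.148, 0.377, 0.081, 1.274, 0, 1.46], TCP at [176.949, 547.134, 231.329] pointing down, gripper open.
Joint ranges: [-2.72, 2.72], [-0.84, 1.66], [-1.02, 1.22], [-1.77, 2.12], [-1.37, 1.28], [-3.14, 3.14]. Speed limits (rad/s): [2.57, 2.57, 3.14, 3.14, 3.14, 3.14].

## Interface

Orientations are given as a rotation vector (axis times angle).
In Python, from rig import robot, ungrasp, clamp, status, eyes gives the robot as it stands. Calls block until the motion is done:
- robot.goto(position, orientation): joint-space move of the TCP to a pose.
- robot.movel(position, frame=None, feed=150): straight line of the TCP; frame=None keeps the orientation; feed is the mean speed in mm/s.
- robot.goto_joints(angles): joint-space move.
- ungrasp() and clamp(squeeze=None): open the fingers fully, or close them until they stop; squeeze is the grip in N (None keeps the last).
- robot.pause(seconds).
- robot.inverse_kinematics(position, orientation): joint angles nearest the present ones, or None.
- status.get_state(): the state.
- eyes.get_image(name): name is "scene" or "top"; returns the picture (420x560x3 uint8, red, green, blue); there is no depth.
- eyes.camera_model(name): a dict with "camera_matrix" (3x3 intrinsics, pixels), "k1" (the pictures are not rectified: a ray, as slopes to the right and down, at radius r is drawn at 1 + k1 r^2 times it, then the intrinsics apply), "extrinsics" (4x4, takes a point from camera to world coordinates). Camera axes: x right, y up, looking along -z (the intrinsics and any distortion apply to the point x, -y, -z); pixel columns grow to the right and rows downward; lengths in mm; the calibration is good to about 2 mm. A picture is of the moment at which its call begins. camera_model takes no time and is no camera call.
A pose or a line that the arm cannot do raises robot.PlanningError and nothing moves.
- robot.finish_job(): hands the job in, once; it reports no verdict.
The state is a dict: "t": time; "joint_positions": joint angles; "joint_vel": joint speeds; "tau": joint torques, N m; "ee_pos": TCP position; "orientation": TCP orientation; "ft_force": force on the tool from outside, world axes, zero at the start; "torque": the same for the moment, N m; "opening": finger opening in mm.
Only numpy, scipy, OpenCV 4.12 (cv2) and the standard library are available. Lean on these libraries where they do the work, as an engineer would, in place of code of your own. Each camera call takes 0.05 s, during which the arm holds its last target.

## Working session

There is one attempt and no reset: what is moved stays moved. The work goes in short steps, each a Python script; the robot and the scene stay as the last script left them, time stands still between calls to the robot, and variables do not carry over. Pictures are saved under pics/ and viewed, and the job is handed in when it is done.

```bash
mkdir -p pics; ls
python3 - <<'E'
from rig import robot, ungrasp, clamp, status, eyes
import cv2
for n in("scene","top"):
    im=eyes.get_image(n); cv2.imwrite(f"pics/{n}0.png",im[:,:,::-1])
    m=eyes.camera_model(n); print(n,m)
print(robot.pinch_z, status.get_state())
E
```

```text
pics
scene {'camera_matrix': array([[420.42677436,   0.        , 284.65181809],
       [  0.        , 420.42677436, 211.96005977],
       [  0.        ,   0.        ,   1.        ]]), 'k1': -0.02253405731950898, 'extrinsics': array([[ 7.42077289e-01,  5.01545899e-01, -4.44716774e-01,
         1.09597787e+02],
       [-6.70300680e-01,  5.59462860e-01, -4.87543132e-01,
        -4.35877497e+02],
       [ 4.27725973e-03,  6.59888642e-01,  7.51351240e-01,
         9.56288600e+02],
       [ 0.00000000e+00,  0.00000000e+00,  0.00000000e+00,
         1.00000000e+00]])}
top {'camera_matrix': array([[385.04201573,   0.        , 282.8560195 ],
       [  0.        , 385.04201573, 215.50750029],
       [  0.        ,   0.        ,   1.        ]]), 'k1': -0.09409420763285047, 'extrinsics': array([[-2.70122529e-02,  9.88920592e-01, -1.45967123e-01,
         4.37515237e+02],
       [-9.99363859e-01, -2.33140676e-02,  2.69876372e-02,
         9.01256583e+01],
       [ 2.32855428e-02,  1.46603265e-01,  9.88921264e-01,
         1.18027922e+03],
       [ 0.00000000e+00,  0.00000000e+00,  0.00000000e+00,
         1.00000000e+00]])}
-18.700000000000003 {'t': 0.1, 'joint_positions': array([1.14770727e+00, 3.78047668e-01, 7.97557379e-02, 1.27437843e+00,
       3.03170743e-05, 1.46050082e+00]), 'joint_vel': array([ 0.00160955, -0.00015628,  0.00426416, -0.00017227, -0.00142266,
        0.00119474]), 'tau': array([ 1.80724168e-03, -4.64692032e+01,  2.70582998e+01,  1.20049625e-02,
       -4.95144934e-05, -7.26709828e-06]), 'ee_pos': array([176.68007619, 546.57125774, 230.41991386]), 'orientation': array([ 2.5396095 ,  1.84778519, -0.00257937]), 'ft_force': array([-0.03215699, -0.00737947, -0.4225921 ]), 'torque': array([-0.04173016, -0.0478162 , -0.03480984]), 'opening': 85.69961320552065}
```

View pics/scene0.png

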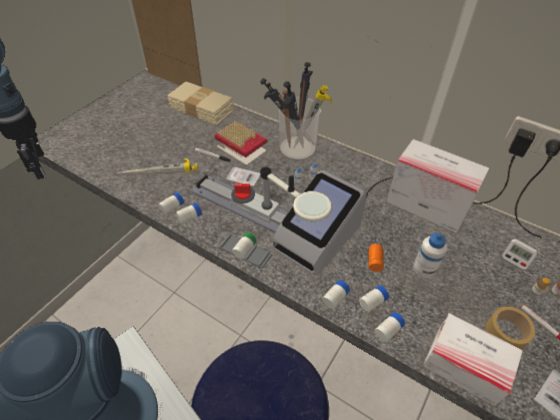

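View pics/top0.png

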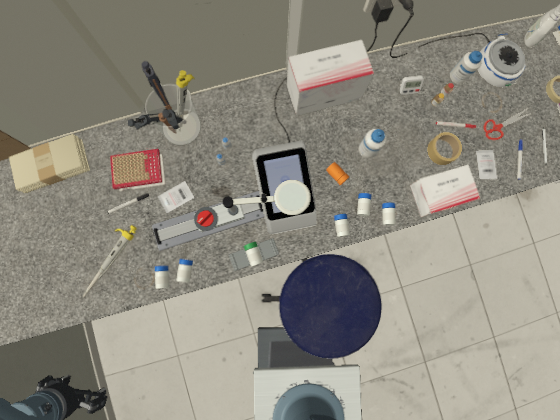

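Run:
```python
import cv2
a=cv2.imread("pics/top0.png"); b=cv2.imread("pics/scene0.png")
cv2.imwrite("pics/c1.png",cv2.resize(a[160:300,140:340],None,fx=4,fy=4,interpolation=cv2.INTER_CUBIC))
cv2.imwrite("pics/c2.png",cv2.resize(b[160:280,150:350],None,fx=4,fy=4,interpolation=cv2.INTER_CUBIC))
cv2.imwrite("pics/c3.png",cv2.resize(a[150:250,280:420],None,fx=4,fy=4,interpolation=cv2.INTER_CUBIC))
```

```text
(no output)
```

View pics/c1.png

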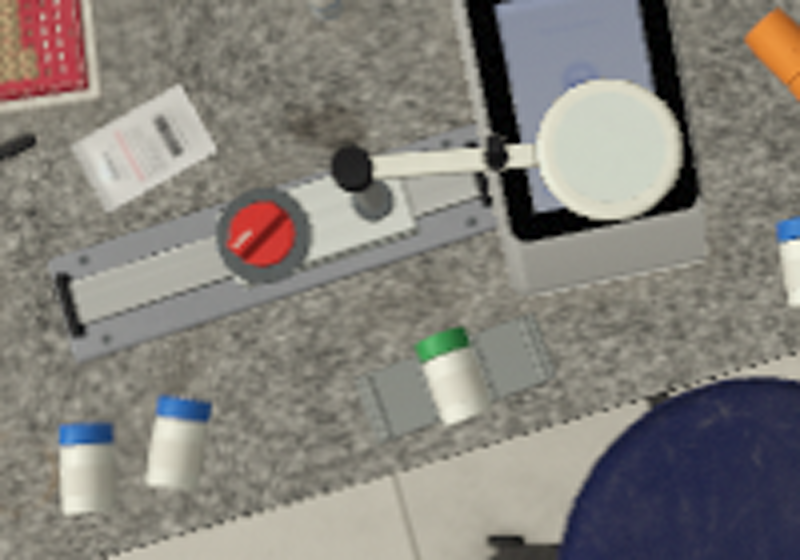

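View pics/c2.png

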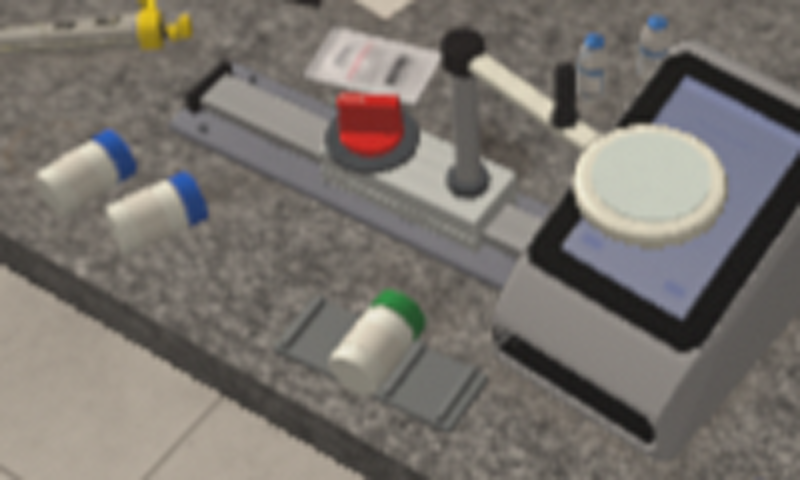

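View pics/c3.png

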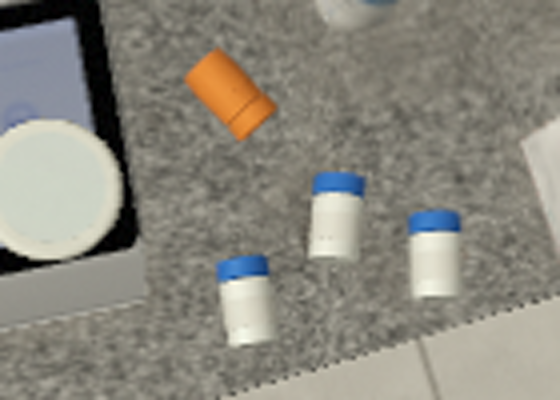

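```bash
cat > h.py <<'E'
from rig import robot, ungrasp, clamp, status, eyes
import cv2, numpy as np
from scipy.spatial.transform import Rotation as R
CM={n:eyes.camera_model(n) for n in("scene","top")}
def ray(n,uv):
    m=CM[n]; d=cv2.undistortPoints(np.array([[uv]],float),m["camera_matrix"],np.array([m["k1"],0,0,0,0.]))[0,0]
    E=m["extrinsics"]; v=E[:3,:3]@np.array([d[0],-d[1],-1.]); return E[:3,3],v/np.linalg.norm(v)
def onz(n,uv,z):
    o,v=ray(n,uv); return o+v*(z-o[2])/v[2]
def tri(a,b):
    (o1,v1),(o2,v2)=ray("scene",a),ray("top",b)
    A=np.stack([v1,-v2],1); s=np.linalg.lstsq(A,o2-o1,rcond=None)[0]
    p,q=o1+s[0]*v1,o2+s[1]*v2; return (p+q)/2,np.linalg.norm(p-q)
def proj(n,P):
    m=CM[n]; E=m["extrinsics"]; c=E[:3,:3].T@(np.array(P,float)-E[:3,3]); c=np.array([c[0],-c[1],-c[2]])
    return cv2.projectPoints(c[None],np.zeros(3),np.zeros(3),m["camera_matrix"],np.array([m["k1"],0,0,0,0.]))[0][0,0]
def blobs(mask,mn=20):
    n,l,s,c=cv2.connectedComponentsWithStats(mask.astype(np.uint8)*255 if mask.dtype==bool else mask)
    return [(c[i].round(2),s[i][4],(l==i)) for i in range(1,n) if s[i][4]>=mn]
def hsv(im): return cv2.cvtColor(im,cv2.COLOR_RGB2HSV)
def blue(im): return cv2.inRange(hsv(im),(104,150,60),(122,255,255))
def green(im): return cv2.inRange(hsv(im),(55,110,40),(85,255,255))
def white(im): return cv2.inRange(hsv(im),(0,0,160),(40,50,255))
def pots(im,n,z,col=blue,roi=None):
    """cap + attached white body -> centre by silhouette centroid on plane z"""
    out=[]; W=white(im)
    for c,a,l in blobs(col(im),25):
        if roi and not(roi[0]<c[0]<roi[1] and roi[2]<c[1]<roi[3]): continue
        near=np.zeros_like(W); cv2.circle(near,tuple(int(v) for v in c),30,255,-1)
        u=cv2.morphologyEx((W&near)|(l*255).astype(np.uint8),cv2.MORPH_CLOSE,np.ones((3,3)))
        k,lab=cv2.connectedComponents(u); i=lab[int(round(c[1])),int(round(c[0]))]
        cn=max(cv2.findContours((lab==i).astype(np.uint8),cv2.RETR_EXTERNAL,cv2.CHAIN_APPROX_NONE)[0],key=cv2.contourArea)
        M=cv2.moments(cn); ce=(M['m10']/M['m00'],M['m01']/M['m00']); r=cv2.minAreaRect(cn)
        P=onz(n,r[0],z); C=onz(n,c,z); d=C-P
        out.append((P.round(1),np.degrees(np.arctan2(d[1],d[0])).round(1),np.round(c,1),np.round(r[0],1),np.round(r[1],1),a))
    return out
E
python3 - <<'E'
from h import *
t=cv2.imread("pics/top0.png")[:,:,::-1].copy(); s=cv2.imread("pics/scene0.png")[:,:,::-1].copy()
for n,im,roi in(("top",t,(140,420,180,300)),("scene",s,(140,420,180,340))):
    for col,z in((blue,20),(green,28)):
        for p in pots(im,n,z,col,roi): print(n,*p)
for n,im in(("top",t),("scene",s)):
    m=cv2.inRange(hsv(im),(0,150,120),(6,255,255))|cv2.inRange(hsv(im),(174,150,120),(180,255,255))
    for c,a,l in blobs(m,20): print(n,"red",c,a)
    for c,a,l in blobs(cv2.inRange(hsv(im),(0,0,0),(180,255,55)),15):
        if 200<c[0]<310 and 150<c[1]<230: print(n,"black",c,a)
E
```

```text
top [ 640.7 -190.9   20. ] -11.8 [364.4 195.4] [363.2 203.4] [11.7 20.8] 53
top [ 605.2 -265.4   20. ] -7.9 [388.2 204.9] [387.6 214.2] [11.9 23. ] 52
top [ 575.6 -117.5   20. ] -0.8 [340.4 216.5] [340.7 224.9] [21.9 11.7] 56
top [449.5 362.6  20. ] -17.8 [185.5 261.7] [182.7 270.6] [11.7 23.4] 50
top [433.2 435.1  20. ] -16.5 [161.1 268.1] [158.6 276.5] [13.1 23.6] 52
top [488.6 152.2  28. ] 12.5 [250.1 245.4] [252.6 255.7] [26.4 12.4] 57
scene [438.3 442.2  20. ] -23.5 [178.8 197.4] [170.1 199.4] [10.7 23.5] 40
scene [456.8 370.5  20. ] -34.5 [197.3 208.6] [188.4 209.5] [10.3 23.2] 42
scene [ 579.3 -118.4   20. ] 6.0 [343.2 285.3] [336.5 292.5] [14.1 24. ] 60
scene [ 640.6 -191.6   20. ] -8.0 [383.1 291.3] [374.3 297.1] [14.9 26.3] 67
scene [ 610.9 -266.3   20. ] -3.3 [398.2 318. ] [390.3 324.8] [15.  26.4] 70
scene [499.1 161.9  28. ] 2.0 [250.3 236.5] [242.8 241.9] [11.9 24.2] 46
top red [340.04  80.05] 93
top red [493.31 129.59] 148
top red [470.3  125.65] 23
top red [146.17 169.11] 359
top red [461.55 202.12] 51
top red [205.24 218.  ] 180
top black [284.8  172.18] 832
top black [227.67 201.67] 93
top black [260.5  206.56] 16
top black [274.53 212.65] 188
scene red [245.14 143.27] 306
scene red [462.68 185.14] 37
scene red [241.82 190.44] 200
scene red [476.78 373.56] 195
scene black [224.27 158.64] 22
scene black [264.81 172.31] 80
scene black [200.75 181.5 ] 32
scene black [291.03 183.63] 70
```

Run:
```python
from h import *
t=cv2.imread("pics/top0.png"); s=cv2.imread("pics/scene0.png")
def cr(im,c,f=9,w=20): x,y=c; return cv2.resize(im[y-w:y+w,x-w:x+w],None,fx=f,fy=f,interpolation=cv2.INTER_CUBIC)
A=[cr(t,c) for c in((363,203),(387,214),(253,253),)]
B=[cr(s,c) for c in((374,297),(390,325),(243,241))]
cv2.imwrite("pics/c4.png",cv2.resize(np.vstack([np.hstack(A),np.hstack(B)]),(798,532)))
for im,c in((t,(363,206)),(t,(183,272)),(t,(253,258)),(s,(371,299))):
    h=cv2.cvtColor(im,cv2.COLOR_BGR2HSV); x,y=c
    print("row"); print(h[y,x-12:x+12].tolist())
```

```text
row
[[24, 28, 126], [21, 29, 124], [24, 30, 121], [23, 29, 115], [21, 41, 106], [19, 40, 103], [24, 35, 140], [26, 25, 207], [26, 24, 220], [25, 22, 225], [27, 21, 226], [27, 21, 226], [26, 24, 224], [24, 25, 218], [25, 23, 211], [26, 25, 202], [25, 26, 189], [25, 27, 170], [23, 29, 148], [24, 30, 136], [23, 25, 132], [24, 31, 114], [22, 27, 144], [24, 27, 141]]
row
[[23, 27, 114], [21, 30, 121], [23, 27, 125], [22, 31, 124], [19, 29, 123], [23, 26, 126], [25, 25, 182], [25, 22, 218], [25, 21, 226], [24, 23, 225], [24, 24, 220], [26, 24, 214], [26, 25, 206], [26, 26, 197], [25, 26, 185], [25, 27, 169], [26, 28, 153], [25, 31, 142], [26, 30, 136], [24, 32, 126], [24, 26, 139], [26, 24, 146], [24, 26, 139], [25, 24, 129]]
row
[[41, 15, 140], [41, 15, 140], [38, 15, 139], [41, 15, 140], [41, 15, 139], [41, 14, 142], [33, 17, 147], [25, 24, 200], [27, 22, 222], [27, 21, 226], [27, 20, 226], [26, 23, 225], [26, 23, 220], [26, 24, 215], [24, 25, 208], [26, 26, 198], [25, 26, 186], [25, 27, 171], [26, 26, 154], [26, 29, 141], [30, 25, 133], [39, 19, 137], [41, 17, 123], [41, 16, 128]]
row
[[19, 30, 136], [22, 30, 164], [22, 28, 163], [21, 28, 179], [22, 29, 203], [25, 27, 226], [25, 27, 225], [24, 28, 220], [23, 28, 216], [23, 30, 211], [23, 30, 204], [20, 32, 199], [19, 36, 192], [20, 35, 187], [20, 33, 180], [19, 35, 174], [19, 34, 165], [20, 34, 157], [18, 34, 151], [20, 32, 144], [21, 30, 144], [21, 29, 147], [24, 28, 144], [23, 32, 144]]
```

View pics/c4.png

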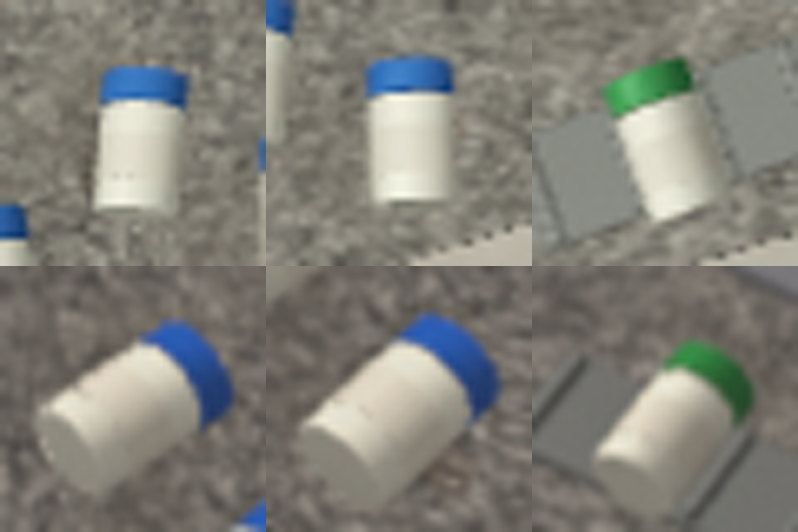

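```bash
cat >> h.py <<'E'
def capmask(im,col):
    h=hsv(im); return cv2.inRange(h,(104,110,40),(122,255,255)) if col=="b" else cv2.inRange(h,(55,80,30),(88,255,255))
def potfind(im,n,z,col="b",roi=None,F=4):
    """measure pot: upscaled masks, outline points cast on plane z"""
    out=[]
    for c,a,l in blobs(capmask(im,col),20):
        if roi and not(roi[0]<c[0]<roi[1] and roi[2]<c[1]<roi[3]): continue
        x0,y0=int(c[0])-24,int(c[1])-24
        S=cv2.resize(im[y0:y0+50,x0:x0+50],None,fx=F,fy=F,interpolation=cv2.INTER_CUBIC)
        toimg=lambda p:(np.asarray(p,float)+.5)/F-.5+[x0,y0]
        m=capmask(S,col); k,lab=cv2.connectedComponents(m)
        cp=(np.array([[c[0]-x0,c[1]-y0]])+.5)*F
        ids=[(np.sum(lab==i)/(1+abs(np.argwhere(lab==i).mean(0)[::-1]-cp[0]).sum()),i) for i in range(1,k)]
        cm=(lab==max(ids)[1]).astype(np.uint8)
        cc=np.argwhere(cm)[:,::-1].mean(0)
        W=cv2.inRange(hsv(S),(0,0,165),(45,48,255)); W=cv2.morphologyEx(W,cv2.MORPH_OPEN,np.ones((9,9)))
        k2,l2=cv2.connectedComponents(W); dil=cv2.dilate(cm,np.ones((13,13)))
        cnt=np.bincount(l2[(dil>0)&(l2>0)],minlength=k2); 
        if cnt.sum()==0: continue
        bm=(l2==cnt.argmax()).astype(np.uint8)
        def pts(mk):
            q=max(cv2.findContours(mk,cv2.RETR_EXTERNAL,cv2.CHAIN_APPROX_NONE)[0],key=len)[:,0]
            return np.array([onz(n,toimg(v),z)[:2] for v in q])
        pc,pb=pts(cm),pts(bm)
        u=pc.mean(0)-pb.mean(0); u/=np.linalg.norm(u)
        # direction: lit long edge of body
        for _ in range(3):
            w=np.array([-u[1],u[0]]); L=(pb-pb.mean(0))@u; t=(pb-pb.mean(0))@w
            sel=[]
            for lo in np.arange(np.percentile(L,12),np.percentile(L,88),2.):
                g=np.where((L>=lo)&(L<lo+2))[0]
                if len(g): sel.append(g[t[g].argmax()])   # w side (+) = lit side when cap points away
            vx,vy=cv2.fitLine(pb[sel].astype(np.float32),cv2.DIST_HUBER,0,.01,.01)[:2,0]
            v=np.array([vx,vy]); u=v if v@u>0 else -v
        w=np.array([-u[1],u[0]])
        e1=np.percentile(pc@u,98);e0=np.percentile(pb@u,2)
        tl=(np.percentile(pc@w,2)+np.percentile(pc@w,98))/2
        C=u*(e1+e0)/2+w*tl
        out.append(dict(C=C.round(1),ang=np.degrees(np.arctan2(u[1],u[0])).round(1),len=(e1-e0).round(1),wid=np.ptp(pc@w).round(1),cap=toimg(cc).round(2),edge=((pb[sel]@w).mean()-tl).round(1)))
    return out
E
python3 - <<'E'
from h import *
t=cv2.imread("pics/top0.png")[:,:,::-1].copy(); s=cv2.imread("pics/scene0.png")[:,:,::-1].copy()
for col,z in(("b",20),("g",28)):
    T=potfind(t,"top",z,col,(140,420,180,300)); S=potfind(s,"scene",z,col,(140,420,180,340))
    for p in T: print(p)
    for p in S: print("  s",p)
    for p in T:
        u=np.radians(p['ang']); c3=[*(p['C']+26*np.array([np.cos(u),np.sin(u)])),z]
        q=min(S,key=lambda r:np.linalg.norm(r['cap']-proj("scene",c3)))
        print(p['C'],"cap tri",*tri(q['cap'],p['cap']),np.array(c3).round(1))
E
```

```text
{'C': array([ 640.8, -192.1]), 'ang': np.float32(-7.6), 'len': np.float64(68.0), 'wid': np.float64(39.2), 'cap': array([364.24, 195.32]), 'edge': np.float64(18.2)}
{'C': array([ 608.6, -267.8]), 'ang': np.float32(-2.5), 'len': np.float64(67.8), 'wid': np.float64(39.7), 'cap': array([388.08, 204.9 ]), 'edge': np.float64(19.3)}
{'C': array([ 576.7, -119.4]), 'ang': np.float32(6.2), 'len': np.float64(67.5), 'wid': np.float64(39.4), 'cap': array([340.11, 216.39]), 'edge': np.float64(19.3)}
{'C': array([414.3, -14.1]), 'ang': np.float32(-72.8), 'len': np.float64(160.5), 'wid': np.float64(120.2), 'cap': array([306.93, 277.8 ]), 'edge': np.float64(62.0)}
{'C': array([449.4, 358.3]), 'ang': np.float32(-8.4), 'len': np.float64(67.8), 'wid': np.float64(39.4), 'cap': array([185.34, 261.7 ]), 'edge': np.float64(20.6)}
{'C': array([ 475.9, -170. ]), 'ang': np.float32(176.6), 'len': np.float64(92.5), 'wid': np.float64(35.4), 'cap': array([359.93, 267.35]), 'edge': np.float64(79.9)}
{'C': array([432.5, 427.2]), 'ang': np.float32(2.6), 'len': np.float64(66.5), 'wid': np.float64(39.7), 'cap': array([
[... 1350 characters left out ...]
320703   23.21480542] 1.8162836100828097 [475.1 354.5  20. ]
[ 475.9 -170. ] cap tri [ 473.35685361 -155.73734716  211.04672015] 81.17439096943083 [ 449.9 -168.5   20. ]
[432.5 427.2] cap tri [459.23320936 426.0581089   26.32493036] 2.415215782785784 [458.5 428.4  20. ]
{'C': array([495.2, 151.4]), 'ang': np.float32(18.5), 'len': np.float64(67.2), 'wid': np.float64(39.3), 'cap': array([249.97, 245.41]), 'edge': np.float64(19.1)}
  s {'C': array([503.2, 154.8]), 'ang': np.float32(18.7), 'len': np.float64(69.3), 'wid': np.float64(42.3), 'cap': array([250.18, 236.46]), 'edge': np.float64(21.1)}
[495.2 151.4] cap tri [520.38753946 157.89549785  37.60394687] 3.5531889588903813 [519.9 159.6  28. ]
```

Run:
```python
from h import *
t=cv2.imread("pics/top0.png"); s=cv2.imread("pics/scene0.png")
def cr(im,x0,y0,w,h,f): return cv2.resize(im[y0:y0+h,x0:x0+w],None,fx=f,fy=f,interpolation=cv2.INTER_CUBIC)
cv2.imwrite("pics/c5.png",np.hstack([cr(t,190,195,50,50,8),cr(s,225,170,50,50,8)]))
cv2.imwrite("pics/c6.png",cr(t,222,230,66,50,12))
im=t[:,:,::-1].copy(); h=hsv(im)
m=cv2.inRange(h,(34,8,100),(60,24,160)); 
for c,a,l in blobs(cv2.morphologyEx(m,cv2.MORPH_OPEN,np.ones((3,3))),60):
    if 140<c[0]<300 and 190<c[1]<280:
        cn=cv2.findContours(l.astype(np.uint8),0,1)[0][0]; print(c,a,cv2.minAreaRect(cn))
```

```text
[267.63 248.73] 290 ((267.6500244140625, 248.9499969482422), (17.39252471923828, 17.076295852661133), 71.56504821777344)
[238.93 259.55] 275 ((238.86985778808594, 259.486328125), (17.205049514770508, 16.5028018951416), 69.44395446777344)
```

View pics/c5.png

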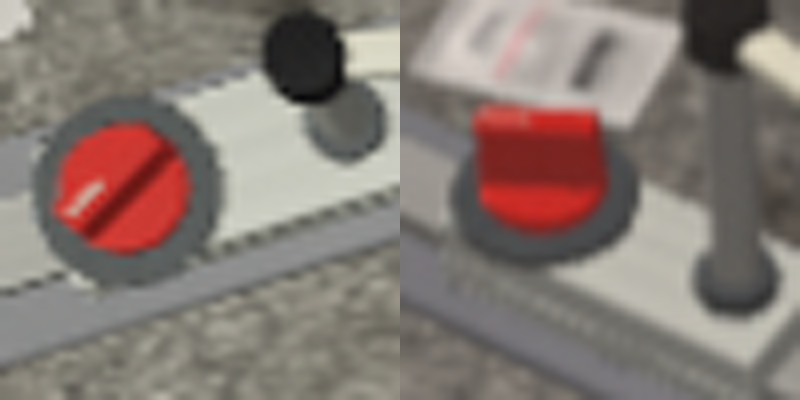

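View pics/c6.png

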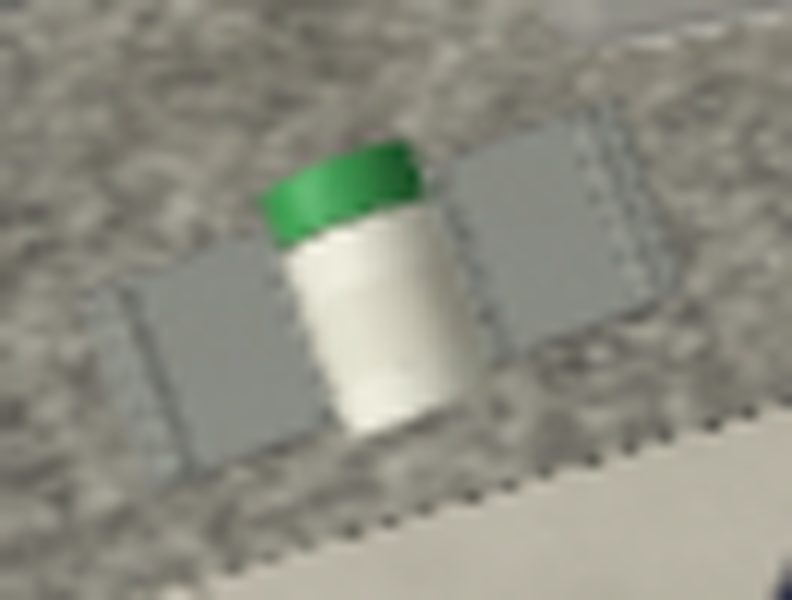

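```bash
python3 - <<'E'
from h import *
P=lambda p,z,o=(222,230),f=12: onz("top",(np.array(p)+.5)/f-.5+np.array(o),z)
def ang(a,b): d=b-a; return np.degrees(np.arctan2(d[1],d[0])).round(1),np.linalg.norm(d[:2]).round(1)
tl,tr,bl,br=P((130,285),8),P((580,115),8),P((195,470),8),P((650,300),8)
print(tl,tr,bl,br); print("x-axis angles", ang(bl,tl),ang(br,tr),"y", ang(tr,tl),ang(br,bl)); print("centre",(tl+tr+bl+br)/4)
print(P((95,295),8),P((620,100),8),P((150,490),8),P((685,285),8))
# stand
f=8;o=(190,195);Q=lambda p,z:P(p,z,o,f)
print("knob top disc",Q((123,188),60)); 
print("bar dark face top edge",ang(Q((80,225),91),Q((168,138),91)),"bottom", ang(Q((92,238),60),Q((180,152),60)))
print("pivot tri",tri((264.81,172.31),(227.67,201.67)))
print("post base", Q((345,125),48))
E
python3 - <<'E'
from h import *
t=cv2.imread("pics/top0.png"); s=cv2.imread("pics/scene0.png")
# lens: circle fit
for n,im,roi in(("top",t,(268,318,172,220)),("scene",s,(285,340,180,225))):
    h=cv2.cvtColor(im,cv2.COLOR_BGR2HSV); m=cv2.inRange(h,(15,0,170),(95,50,255)); k=np.zeros_like(m); k[roi[2]:roi[3],roi[0]:roi[1]]=255
    b=max(blobs(cv2.morphologyEx(m&k,cv2.MORPH_OPEN,np.ones((7,7)))),key=lambda b:b[1]); cn=max(cv2.findContours(b[2].astype(np.uint8),0,1)[0],key=len)
    e=cv2.fitEllipse(cv2.convexHull(cn)); print(n,e); 
    if n=="top": T=e[0]
    else: S=e[0]
print("lens",tri(S,T),onz("top",T,178),onz("scene",S,178))
E
```

```text
[498.35147491 214.36637257   8.        ] [538.68793547  99.69262069   8.        ] [451.50282572 198.51902521   8.        ] [491.34756939  83.06139243   8.        ]
x-axis angles (np.float64(18.7), np.float64(49.5)) (np.float64(19.4), np.float64(50.2)) y (np.float64(109.4), np.float64(121.6)) (np.float64(109.0), np.float64(122.1))
centre [494.97245137 148.90985272   8.        ]
[496.03572465 223.23831914   8.        ] [542.26027464  89.44075469   8.        ] [446.77158779 209.89484032   8.        ] [494.90659653  74.1154894    8.        ]
knob top disc [600.68322825 288.5757648   60.        ]
bar dark face top edge (np.float64(-45.7), np.float64(43.9)) bottom (np.float64(-46.1), np.float64(44.9))
pivot tri (array([624.8142312 , 207.76860999, 180.16654649]), np.float64(1.4831975420499137))
post base [624.15769648 208.06451847  48.        ]
top ((291.3838195800781, 196.8090362548828), (34.91475296020508, 35.42597961425781), 92.85592651367188)
scene ((311.41339111328125, 204.5738983154297), (27.882417678833008, 38.26694107055664), 95.5660400390625)
lens (array([633.65142628,  39.33511357, 183.08323822]), np.float64(0.9730129910930249)) [635.05894091  38.79064189 178.        ] [636.64452899  42.68442193 178.        ]
```

```bash
cat >> h.py <<'E'
CC=np.array([495.2,150.4]); CA=18.9
_c,_s=np.cos(np.radians(CA)),np.sin(np.radians(CA)); CX=np.array([_c,_s]); CY=np.array([-_s,_c])
PL=dict(base_1=(-42,28),base_3=(42,28),gap_1=(-21,62),gap_2=(21,62),peak=(0,96))
ZP=1.5   # TCP z for a pot lying on the bench
def rv(a): return (R.from_euler('z',a,degrees=True)*R.from_euler('x',180,degrees=True)).as_rotvec()
def st(): return status.get_state()
def tm(): return round(st()["t"],1)
def ik(p,a):
    return robot.inverse_kinematics(list(map(float,p)),list(rv(a)))
def branch(*pas):
    """choose a or a+180 so that all poses have IK with j6 farthest inside range"""
    best=None
    for k in(0,180,-180):
        try: q=[ik(p,a+k) for p,a in pas]
        except Exception as e: continue
        if any(v is None for v in q): continue
        m=max(abs(v[5]) for v in q)
        if best is None or m<best[0]: best=(m,k)
    return best
def f(): return np.round(st()["ft_force"],1)
def pick(C,ang,place,zt=250,squeeze=50):
    C=np.array(C,float); dy,z=PL[place]; D=CC+dy*CY; pa=CA
    if abs((pa-ang+180)%360-180)>90: pa+=180
    b=branch(((*C,zt),ang),((*C,ZP),ang),((*D,zt),pa)); print(place,"branch",b)
    k=b[1]; ang+=k; pa+=k
    ungrasp()
    robot.goto([*C,zt],rv(ang)); robot.movel([*C,60.],feed=250); robot.movel([*C,ZP],feed=100)
    clamp(squeeze); s=st(); print("grip",s["opening"].round(1),f(),"t",tm())
    robot.movel([*C,zt],feed=250); print("lifted",st()["opening"].round(1),f())
    return D,pa,z
def place(D,pa,z,zt=250):
    robot.goto([*D,zt],rv(pa)); print("over",st()["opening"].round(1),f())
    zz=ZP+z-20+1.0
    robot.movel([*D,zz+25],feed=250); robot.movel([*D,zz],feed=50); print("down",st()["opening"].round(1),st()["ee_pos"].round(1),f())
    ungrasp(); robot.movel([*D,zt],feed=250); print("t",tm())
def snap(tag,names=("top","scene")):
    o={}
    for n in names:
        o[n]=eyes.get_image(n); cv2.imwrite(f"pics/{tag}_{n}.png",o[n][:,:,::-1])
    return o
E
python3 - <<'E'
from h import *
# rail direction & console extents
P=lambda p,z,o=(140,160),f=4: onz("top",(np.array(p)+.5)/f-.5+np.array(o),z)
def ang(a,b): d=b-a; return np.degrees(np.arctan2(d[1],d[0])).round(2)
print("plate low edge",ang(P((490,232),10),P((80,360),10)), "plate up edge",ang(P((470,128),10),P((55,262),10)),"left end",P((50,262),10),P((80,360),10))
print("console front-left top/bot", tri((150+690/4,160+345/4),(140+700/4,160+200/4)))
print("handle", tri((150+565/4,160+95/4),(140+496/4,160+152/4)))
for C,a in(((432.5,427.2),2.6),((640.8,-192.1),-7.6),((608,-267),-2.5)):
    print(branch(((*C,250),a),((*C,1.5),a)))
r=pick((449.4+1,358.3),-8.4,"base_3"); print(r)
place(*r)
robot.goto([400,380,300],rv(0)) if ik((400,380,300),0) is not None else None
snap("a1")
E
```

```text
plate low edge 106.16 plate up edge 106.85 left end [589.86402024 460.5660401   10.        ] [514.18350308 435.98647233  10.        ]
console front-left top/bot (array([609.96970822, -30.91123935, 101.48517379]), np.float64(1.1251930970577804))
handle (array([628.65108547, 110.36348522, 206.29879161]), np.float64(1.675588676098395))
(np.float64(0.941257717636399), 180)
(np.float64(1.3174208113528527), 0)
(np.float64(1.105169324929431), 0)
base_3 branch (np.float64(1.6472065898200994), 180)Traceback (most recent call last):
  File "<stdin>", line 10, in <module>
  File "h.py", line 104, in pick
    clamp(squeeze); s=st(); print("grip",s["opening"].round(1),f(),"t",tm())
                                         ^^^^^^^^^^^^^^^^^^
AttributeError: 'float' object has no attribute 'round'
```

```bash
sed -i 's/s\["opening"\].round(1)/round(s["opening"],1)/; s/st()\["opening"\].round(1)/round(st()["opening"],1)/g' h.py
python3 - <<'E'
from h import *
print(st()["opening"],st()["ee_pos"],f(),tm())
k=180;C=(450.4,358.3);D=CC+42*CY
robot.movel([*C,250.],feed=250); print("lifted",st()["opening"],f(),tm())
place(D,CA+k,28)
robot.goto([330,420,300],rv(90)) if ik((330,420,300),90) is not None else print("noik")
snap("a1"); print(tm())
E
```

```text
65.33390876776596 [451.35410348 359.07358487   2.80406635] [-0.7  0.4  6.8] 4.3
lifted 65.2239701753078 [-0.1  0.7  0.1] 5.4
over 65.6 [-0.   0.5 -0.4]
down 65.4 [481.3 190.   10.7] [-2.1 -1.2  7.8]
t 9.3
11.5
```

View pics/a1_top.png

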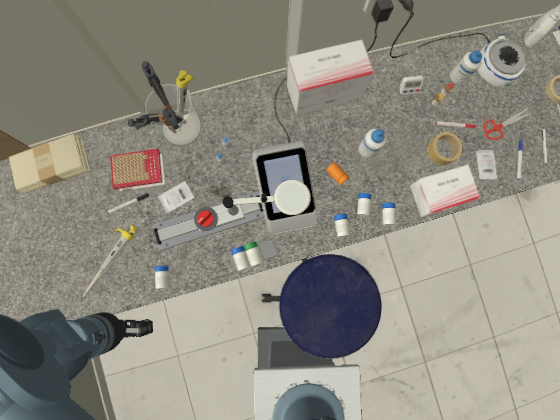

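View pics/a1_scene.png

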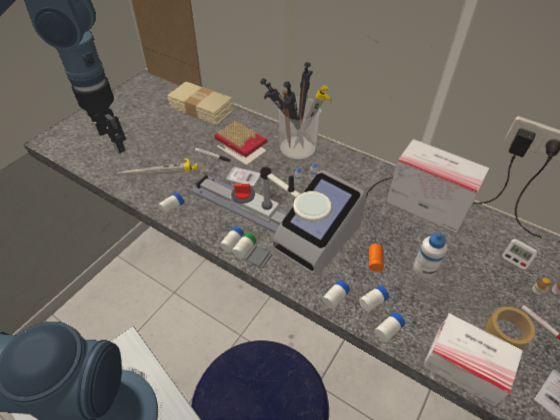

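```bash
cat >> h.py <<'E'
def look(tag):
    o=snap(tag); r={}
    for col,z in(("b",20),("g",28)):
        r[col]=[p for p in potfind(o["top"],"top",z,col,(120,430,170,310)) if 60<p['len']<75 and 36<p['wid']<44]
        for p in r[col]: print(col,p['C'],p['ang'],"cradle-rel",np.round([(p['C']-CC)@CX,(p['C']-CC)@CY],1),"len",p['len'])
    return r
E
python3 - <<'E'
from h import *
look("a2")
r=pick((432.5+1,427.2),2.6,"base_1"); place(*r)
robot.goto([330,420,300],rv(90))
look("a3"); print(tm())
E
```

```text
b [ 640.8 -192.1] -7.7 cradle-rel [  26.8 -371.2] len 67.9
b [ 608.6 -267.3] -3.7 cradle-rel [ -28.  -431.9] len 68.3
b [ 576.7 -119.5] 6.4 cradle-rel [ -10.3 -281.7] len 67.4
b [483.2 191.2] 17.4 cradle-rel [ 1.9 42.5] len 67.6
b [432.6 427.2] 3.0 cradle-rel [ 30.4 282.2] len 66.5
g [495.1 151.5] 19.1 cradle-rel [0.3 1.1] len 67.0
base_1 branch (np.float64(1.8083686766970846), 180)
grip 65.4 [-2.4 -0.5  5.6] t 15.3
lifted 65.5 [-0.8  0.5 -1.4]
over 65.3 [ 0.4 -0.1 -1.1]
down 65.5 [508.6 110.6  10.9] [-1.8  0.   7.8]
t 20.8
b [ 640.8 -192.1] -7.7 cradle-rel [  26.8 -371.2] len 67.9
b [ 608.6 -267.3] -3.7 cradle-rel [ -28.  -431.9] len 68.3
b [ 576.7 -119.6] 6.7 cradle-rel [ -10.4 -281.8] len 67.3
b [511.2 110.6] 17.8 cradle-rel [  2.2 -42.8] len 67.5
b [483.2 191.1] 17.5 cradle-rel [ 1.8 42.4] len 67.6
g [495.1 151.6] 19.0 cradle-rel [0.3 1.2] len 67.0
23.1
```

```bash
python3 -c "
import cv2,numpy as np
t=cv2.imread('pics/a3_top.png');s=cv2.imread('pics/a3_scene.png')
cr=lambda im,x0,y0:cv2.resize(im[y0:y0+60,x0:x0+66],None,fx=6,fy=6,interpolation=2)
cv2.imwrite('pics/a3c.png',np.hstack([cr(t,222,225),cr(s,212,210)]))"
```

View pics/a3c.png

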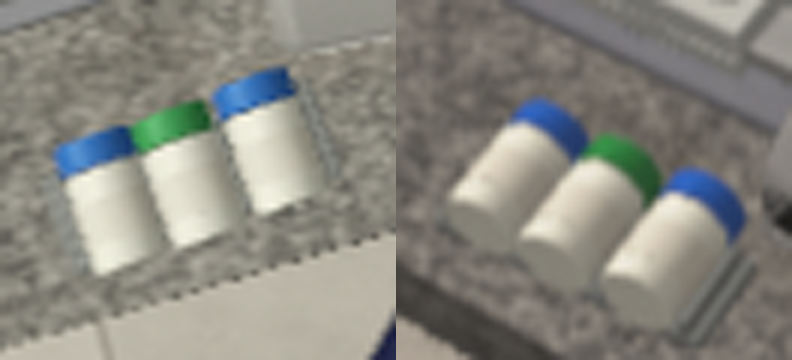

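```bash
cat > run2.py <<'E'
import sys
from h import *
import h
h.CC=CC-0.8*CX
pl=sys.argv[1]; C=(float(sys.argv[2]),float(sys.argv[3])); a=float(sys.argv[4]); tag=sys.argv[5]
robot.goto([430,-150,280],rv(0 if a<90 else 180))
r=look(tag+"p")["b"]
p=min(r,key=lambda p:np.linalg.norm(p['C']-C)); print("meant",p['C'],p['ang'])
if np.linalg.norm(p['C']-C)>6: print("MOVED"); sys.exit()
r=pick(p['C'],float(p['ang']),pl)
robot.goto([460,-120,260],rv(float(r[1])))
if st()["opening"]<60: print("LOST"); sys.exit()
place(*r)
robot.goto([430,-150,280],rv(0)); look(tag); print(tm())
t=cv2.imread(f'pics/{tag}_top.png');s=cv2.imread(f'pics/{tag}_scene.png')
cr=lambda im,x0,y0:cv2.resize(im[y0:y0+60,x0:x0+66],None,fx=6,fy=6,interpolation=2)
cv2.imwrite(f'pics/{tag}c.png',np.hstack([cr(t,222,225),cr(s,212,200)]))
E
python3 run2.py gap_2 576.7 -119.5 6.5 b1
```

```text
b [ 640.8 -192.1] -7.7 cradle-rel [  27.6 -371.2] len 67.9
b [ 608.6 -267.4] -3.7 cradle-rel [ -27.2 -432. ] len 68.2
b [ 576.7 -119.6] 6.6 cradle-rel [  -9.6 -281.8] len 67.5
b [511.  110.5] 17.7 cradle-rel [  2.8 -42.9] len 67.8
b [483.1 191.2] 17.0 cradle-rel [ 2.6 42.5] len 67.6
g [495.  151.4] 19.2 cradle-rel [0.9 1. ] len 67.2
meant [ 576.7 -119.6] 6.6
gap_2 branch (np.float64(1.4535052646678546), 0)
grip 65.0 [-2.5 -0.3  5.6] t 28.1
lifted 65.1 [ 0.4 -0.2 -1.8]
over 65.2 [ 0.9  0.6 -1.1]
down 65.4 [487.9 169.3  45.3] [-2.5 -4.4 10.3]
t 33.8
b [ 640.8 -192. ] -7.7 cradle-rel [  27.6 -371.1] len 67.9
b [ 608.6 -267.4] -3.7 cradle-rel [ -27.2 -432. ] len 68.2
b [511.  110.5] 18.0 cradle-rel [  2.8 -42.9] len 67.8
35.1
```

View pics/b1c.png

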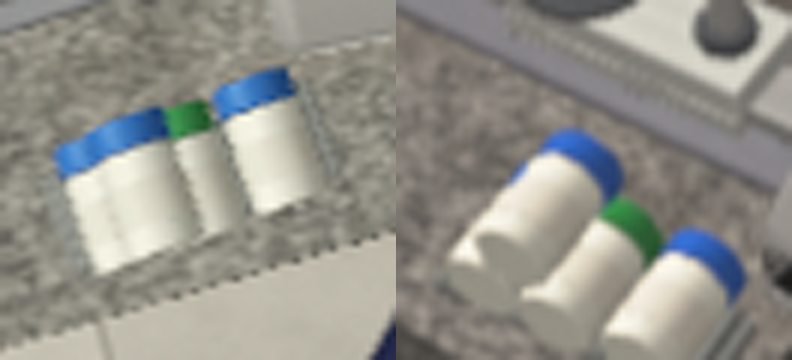

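The third pot sits saddled in the gap between left and green pots (crop ~(130,190) / (550,190)). Continue.

```bash
python3 run2.py gap_1 640.8 -192.1 -7.7 b2
```

```text
b [ 640.8 -192. ] -7.7 cradle-rel [  27.6 -371.1] len 67.9
b [ 608.6 -267.4] -3.7 cradle-rel [ -27.2 -432. ] len 68.2
b [511.  110.6] 17.7 cradle-rel [  2.9 -42.8] len 67.8
meant [ 640.8 -192. ] -7.7
gap_1 branch (np.float64(1.372671061192217), 0)
grip 65.5 [-2.6  0.7  6.2] t 38.5
lifted 65.0 [-0.9  0.7 -0.6]
over 65.4 [-0.6 -1.3 -0.8]
down 65.2 [500.8 130.5  44.6] [-2.5  1.3  5.5]
t 44.3
b [ 608.6 -267.4] -3.7 cradle-rel [ -27.2 -432. ] len 68.2
45.5
```

View pics/b2c.png

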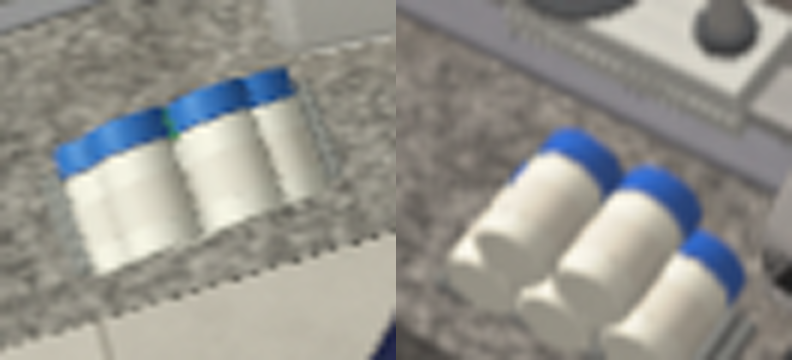

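Both gap pots are seated. Now the fifth on top.

```bash
python3 run2.py peak 608.6 -267.4 -3.7 b3
```

```text
b [ 608.6 -267.4] -3.7 cradle-rel [ -27.2 -432. ] len 68.2
meant [ 608.6 -267.4] -3.7
peak branch (np.float64(1.412928978068921), 0)
grip 65.3 [-0.7  0.2  5.8] t 48.9
lifted 65.3 [ 0.3 -0.7 -0.6]
over 65.3 [ 0.4 -0.1 -0.5]
down 65.4 [494.2 150.3  78.4] [-0.6  1.1  2. ]
t 54.5
55.8
```

View pics/b3c.png

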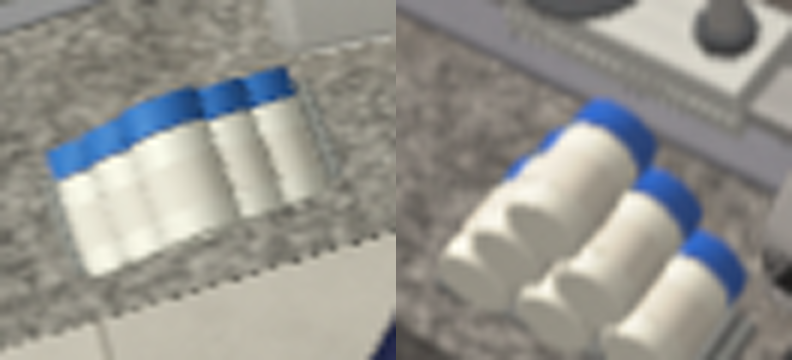

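Run:
```python
from h import *
C=CC-0.8*CX
L=[]
for n,x0,y0 in(("top",222,225),("scene",212,200)):
    im=cv2.imread(f"pics/b3_{n}.png"); c=cv2.resize(im[y0:y0+60,x0:x0+66],None,fx=6,fy=6,interpolation=2)
    for k,(dy,z) in {**PL,"base_2":(0,28)}.items():
        col={"b":(0,0,255),"g":(0,255,255),"p":(255,0,255)}[k[0]]
        for sx in(-33,33):
            q=np.array([proj(n,[*(C+sx*CX+(dy+20*np.cos(t))*CY),z+20*np.sin(t)]) for t in np.linspace(0,6.28,40)])
            if sx<0 or n=="scene" or 1: cv2.polylines(c,[((q-[x0,y0]+.5)*6).astype(int)],True,col,1)
    L.append(c)
cv2.imwrite("pics/b3ov.png",np.hstack(L))
```

```text
(no output)
```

View pics/b3ov.png

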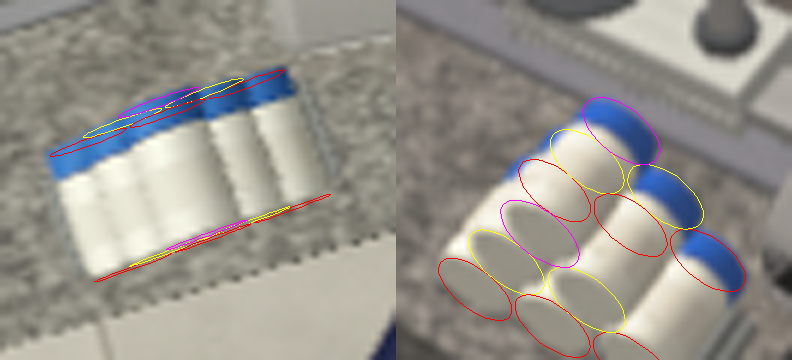

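```bash
cat > k1.py <<'E'
from h import *
K=np.array([600.6,288.9]); SY=np.array([np.cos(np.radians(106.6)),np.sin(np.radians(106.6))])
a0=44.
for k in(0,180,-180):
    q=[ik((*K,67),a0+k),ik((*K,67),a0+k+52),ik((*(K+78*SY),67),a0+k+52),ik((*(K+78*SY),67),a0+k-15)]
    print(k,[None if v is None else np.round(v,2).tolist() for v in q])
E
python3 k1.py
```

```text
0 [[0.35, 0.65, 0.09, 1.01, 0.0, 1.16], [0.35, 0.65, 0.09, 1.01, 0.0, 0.25], [0.47, 0.68, 0.15, 1.04, 0.0, 0.36], [0.47, 0.68, 0.15, 1.04, -0.0, 1.53]]
180 [[0.35, 0.65, 0.09, 1.01, 0.0, -1.99], [0.35, 0.65, 0.09, 1.01, 0.0, -2.89], [0.47, 0.68, 0.15, 1.04, 0.0, -2.78], [0.47, 0.68, 0.15, 1.04, 0.0, -1.61]]
-180 [[0.35, 0.65, 0.09, 1.01, 0.0, -1.99], [0.35, 0.65, 0.09, 1.01, 0.0, -2.89], [0.47, 0.68, 0.15, 1.04, 0.0, -2.78], [0.47, 0.68, 0.15, 1.04, 0.0, -1.61]]
```

```bash
cat >> k1.py <<'E'
print("----")
robot.goto([*K,250.],rv(a0)); robot.movel([*K,110.],feed=200); robot.movel([*K,67.],feed=60); print(f())
clamp(40); s=st(); print("grip",s["opening"],f(),s["torque"].round(2),s["orientation"].round(3),s["ee_pos"].round(1))
for d in range(5,51,5):
    robot.movel([*K,67.],rv(a0+d),feed=60) if 0 else robot.goto([*K,67.],rv(a0+d))
    s=st(); print(d,s["ft_force"].round(1),s["torque"].round(2),round(s["opening"],1))
    if np.linalg.norm(s["ft_force"])>30: print("stop");break
print(tm()); snap("k1")
t=cv2.imread('pics/k1_top.png');s=cv2.imread('pics/k1_scene.png')
cr=lambda im,x0,y0:cv2.resize(im[y0:y0+80,x0:x0+80],None,fx=5,fy=5,interpolation=2)
cv2.imwrite('pics/k1c.png',np.hstack([cr(t,170,175),cr(s,205,140)]))
E
python3 k1.py | sed '1,/----/d'
```

```text
[ 0.5  0.3 -0.2]
grip 13.345316643770738 [-1.5 -1.9  3.7] [-0.32  0.42  0.13] [ 2.912e+00  1.177e+00 -1.000e-03] [600.3 288.6  67.3]
5 [-2.2 -1.7  4.7] [-0.4   0.48  0.18] 13.1
10 [-3.2 -3.3  5.4] [-0.47  0.63  0.12] 13.0
15 [-1.6 -2.4  4.7] [-0.41  0.57  0.11] 12.8
20 [-3.1 -2.7  5.5] [-0.42  0.58  0.07] 13.2
25 [-2.7 -2.4  5.4] [-0.38  0.59  0.13] 13.3
30 [-2.7 -2.5  3.7] [-0.41  0.59  0.19] 13.6
35 [-2.9 -1.8  4.9] [-0.43  0.56  0.17] 13.3
40 [-3.  -1.1  5.3] [-0.35  0.54  0.09] 13.3
45 [-2.6 -1.9  5.5] [-0.29  0.57  0.11] 13.4
50 [-2.8 -1.1  4.7] [-0.32  0.59  0.14] 13.3
62.4
```

View pics/k1c.png

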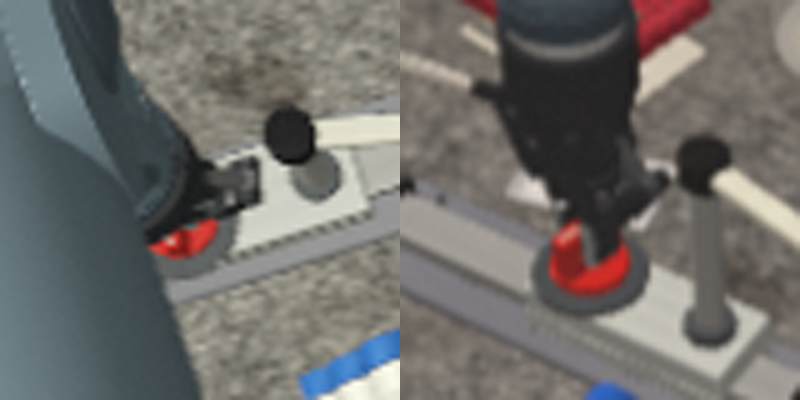

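```bash
cat > k2.py <<'E'
from h import *
K=np.array([600.6,288.9]); SY=np.array([np.cos(np.radians(106.6)),np.sin(np.radians(106.6))]); a=94.
E
cat > k2r.py <<'E'
from k2 import *
for d in(4,8,15,25,35,45,55,65,72,77):
    robot.movel([*(K+d*SY),67.],feed=40)
    s=st(); F=s["ft_force"]; print(d,F.round(1),"along",round(F[:2]@SY,1),"across",round(F[:2]@[SY[1],-SY[0]],1),s["ee_pos"].round(1))
    if abs(F[:2]@SY)>25 : print("stop");break
print(tm()); snap("k2")
t=cv2.imread('pics/k2_top.png');s=cv2.imread('pics/k2_scene.png')
cr=lambda im,x0,y0:cv2.resize(im[y0:y0+80,x0:x0+80],None,fx=5,fy=5,interpolation=2)
cv2.imwrite('pics/k2c.png',np.hstack([cr(t,150,175),cr(s,205,130)]))
E
python3 k2r.py
```

```text
4 [-3.7 -1.3  5.7] along -0.2 across -3.9 [599.2 293.1  67.2]
8 [-4.1 -0.8  4.7] along 0.4 across -4.2 [598.1 296.9  67.2]
15 [-3.1 -0.8  5.1] along 0.1 across -3.3 [596.  303.8  67.3]
25 [-2.7 -0.1  4.9] along 0.7 across -2.6 [593.1 313.5  67.3]
35 [-3.3 -1.1  4.8] along -0.1 across -3.5 [590.2 323.2  67.2]
45 [-2.7 -0.8  5. ] along 0.0 across -2.8 [587.4 332.7  67.3]
55 [-2.8  0.2  4.1] along 1.0 across -2.6 [584.5 342.3  67.2]
65 [-3.5  0.   5.2] along 1.0 across -3.4 [581.6 351.9  67.3]
72 [-3.6 -1.1  5.1] along 0.0 across -3.7 [579.6 358.6  67.2]
77 [-3.6 -0.2  4.5] along 0.9 across -3.5 [578.2 363.2  67.2]
65.9
```

View pics/k2c.png

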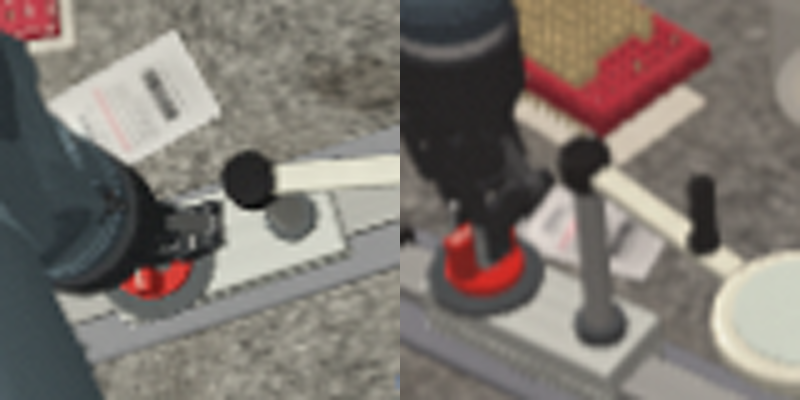

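Run:
```python
from k2 import *
T=(150+248.5/5-.4,175+180/5-.4); S=(205+185/5-.4,130+163/5-.4)
P,e=tri(S,T); print(P,e, onz("top",T,180))
exp=np.array([624.8,207.8])+77*SY; print("expected",exp)
C=np.array([494.6,150.3]); print(np.linalg.norm(P[:2]-C),np.linalg.norm(exp-C))
```

```text
[603.5777878  282.4499265  178.91819762] 0.03286566746350479 [603.38448071 282.25089831 180.        ]
expected [602.80199571 281.59083823]
171.2885323265972 170.13217238290085
```

```bash
cat > k3.py <<'E'
from k2 import *
D=K+77*SY
for d in list(range(45,-1,-5))+[-3,-6]:
    robot.goto([*D,67.],rv(44.+d)); s=st(); print(d,s["ft_force"].round(1),s["torque"].round(2),round(s["opening"],1))
    if abs(s["torque"][2])>0.6: print("stop"); break
robot.movel([*D,67.]); print(f())
ungrasp(); robot.movel([*D,150.],feed=150); robot.movel([*(D*0.75),300.],feed=250)
robot.goto([330,420,300],rv(90))
snap("k3"); print(tm())
t=cv2.imread('pics/k3_top.png');s=cv2.imread('pics/k3_scene.png')
cr=lambda im,x0,y0:cv2.resize(im[y0:y0+80,x0:x0+80],None,fx=5,fy=5,interpolation=2)
cv2.imwrite('pics/k3c.png',np.hstack([cr(t,150,175),cr(s,205,130)]))
E
python3 k3.py
```

```text
45 [-3.5 -0.8  4.9] [-0.19  0.73 -0.15] 13.3
40 [-3.5 -0.8  6. ] [-0.22  0.66 -0.12] 13.0
35 [-3.8 -0.2  4.8] [-0.18  0.65 -0.08] 13.5
30 [-3.4 -0.8  5. ] [-0.23  0.69 -0.15] 13.4
25 [-2.9 -1.6  5.3] [-0.25  0.77 -0.16] 13.2
20 [-3.2 -1.5  5.3] [-0.33  0.7  -0.11] 13.0
15 [-3.9 -1.4  6.4] [-0.28  0.66 -0.1 ] 13.2
10 [-4.4 -2.2  5.7] [-0.39  0.72 -0.14] 13.3
5 [-3.2 -2.1  5.7] [-0.36  0.72 -0.18] 13.3
0 [-3.7 -1.8  5.7] [-0.3   0.78 -0.08] 13.3
-3 [-4.2 -1.3  5.5] [-0.33  0.78 -0.2 ] 13.2
-6 [-5.1 -1.7  6.2] [-0.4   0.75 -0.11] 13.1
[-3.2 -2.7  5.9]
72.5
```

View pics/k3c.png

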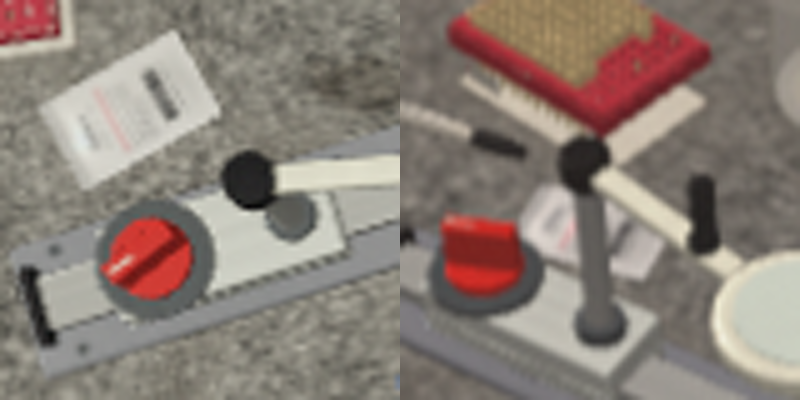

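View pics/k3_top.png

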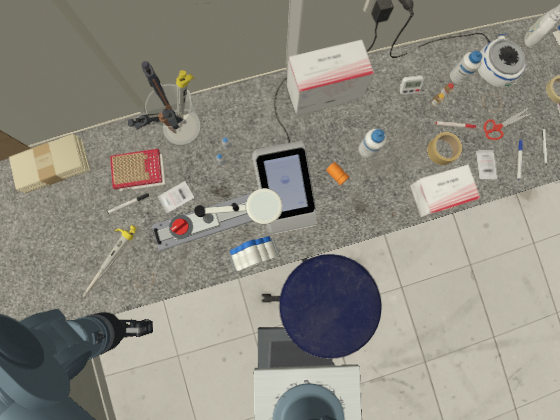

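```bash
cat > k4.py <<'E'
from k2 import *
D=K+77*SY+[-.2,-.4]
robot.goto([*D,250.],rv(38.)); robot.movel([*D,110.],feed=200); robot.movel([*D,67.],feed=60); clamp(60)
s=st(); z0=s["torque"][2]; print(s["opening"],f(),s["torque"].round(2))
for d in np.arange(-1.5,-22,-1.5):
    robot.goto([*D,67.],rv(38.+d)); s=st(); print(d,s["torque"].round(2)[2],f())
    if abs(s["torque"][2])>0.45: print("stop"); break
if abs(s["torque"][2])>0.45: robot.goto([*D,67.],rv(38.+d+1.5)); print(st()["torque"].round(2))
ungrasp(); robot.movel([*D,150.],feed=150); robot.movel([*(D*0.75),300.],feed=250)
robot.goto([330,420,300],rv(90)); o=snap("k4"); print(tm())
t=cv2.imread('pics/k4_top.png');s=cv2.imread('pics/k4_scene.png')
cr=lambda im,x0,y0:cv2.resize(im[y0:y0+80,x0:x0+80],None,fx=5,fy=5,interpolation=2)
cv2.imwrite('pics/k4c.png',np.hstack([cr(t,170,165),cr(s,235,130)]))
E
python3 k4.py
```

```text
12.603892863640054 [ 0.2 -1.3  2.1] [-0.12  0.22  0.05]
-1.5 -0.19 [-2.1 -0.8  3.7]
-3.0 -0.14 [-1.8 -1.   4.1]
-4.5 -0.11 [-3.3 -2.8  5.1]
-6.0 -0.01 [-1.8 -1.2  4.4]
-7.5 0.61 [-2.1 -1.9  5.3]
stop
[-0.33  0.49  0.11]
80.7
```

View pics/k4c.png

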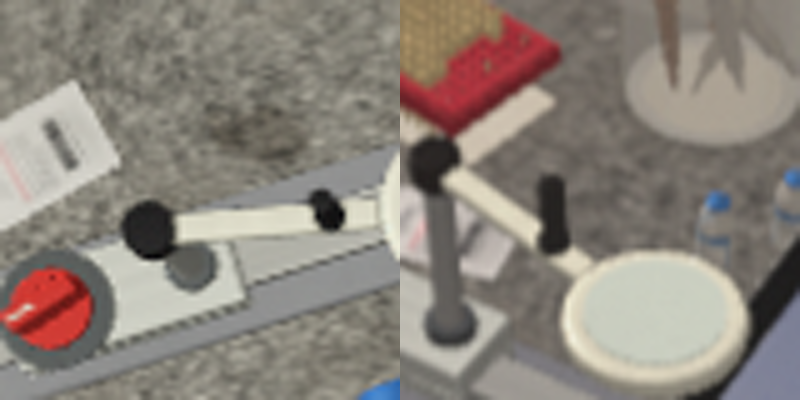

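```bash
cat > k5.py <<'E'
from h import *
P=np.array([603.1,282.0]); C=np.array([494.6,150.3]); Z=198.
def hp(a): return P+95*np.array([np.cos(np.radians(a)),np.sin(np.radians(a))])
aT=np.degrees(np.arctan2(*(C-P)[::-1])); a0=-87.3; print("target arm angle",aT)
def go(a,first=False): return [*hp(a),Z],rv(a+90)
E
cat > k5r.py <<'E'
from k5 import *
for k in(0,180):
    q=[ik(go(a)[0],a+90+k) for a in(a0,aT)]; print(k,[None if v is None else np.round(v,2).tolist() for v in q])
p=hp(a0)
robot.goto([*p,330.],rv(a0+90)); robot.movel([*p,260.],feed=200); robot.movel([*p,Z],feed=80); print(f())
clamp(30); print(st()["opening"],f(),st()["ee_pos"].round(1))
for a in np.append(np.arange(a0-4,aT,-4),aT):
    q,o=go(a); robot.movel(q,o,feed=60) ; s=st()
    if np.linalg.norm(s["ft_force"])>25: print("stop",a,f());break
    if s["opening"]<8 : print("lost",a);break
print(a,f(),st()["opening"],st()["ee_pos"].round(1),tm())
ungrasp(); robot.movel([*hp(a),300.],feed=100); print(tm())
robot.goto([430,-150,300],rv(0)); snap("k5"); print(tm())
E
python3 k5r.py
```

```text
target arm angle -129.48313257651523
0 [[0.2, 0.51, 0.21, 1.26, -0.0, 1.72], [0.26, 0.4, 0.03, 1.2, 0.0, 2.52]]
180 [[0.2, 0.51, 0.21, 1.26, 0.0, -1.42], [0.26, 0.4, 0.03, 1.2, 0.0, -0.62]]
[-0.5 -0.6  0.1]
13.393991746089252 [-0.   0.1  1.1] [607.6 187.1 198.2]
-129.48313257651523 [-3.1 -5.   5.6] 12.74436041553278 [542.3 208.2 198.1] 87.0
88.9
90.4
```

View pics/k5_top.png

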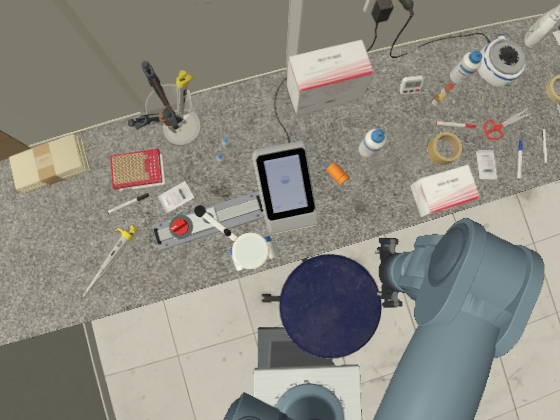

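View pics/k5_scene.png

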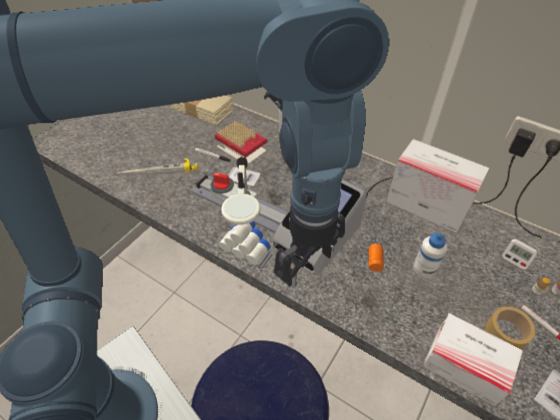

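Run:
```python
from h import *
robot.goto([330,420,300],rv(90)); snap("k6"); print(tm())
t=cv2.imread("pics/k6_top.png"); s=cv2.imread("pics/k6_scene.png"); r={}
for n,im,roi in(("top",t,(225,275,228,274)),("scene",s,(218,264,188,224))):
    h=cv2.cvtColor(im,cv2.COLOR_BGR2HSV); m=cv2.inRange(h,(15,0,170),(95,50,255)); k=np.zeros_like(m); k[roi[2]:roi[3],roi[0]:roi[1]]=255
    b=max(blobs(cv2.morphologyEx(m&k,cv2.MORPH_OPEN,np.ones((7,7)))),key=lambda b:b[1]); cn=max(cv2.findContours(b[2].astype(np.uint8),0,1)[0],key=len)
    e=cv2.fitEllipse(cv2.convexHull(cn)); print(n,e); r[n]=e[0]
print("lens",tri(r["scene"],r["top"]),onz("top",r["top"],183),onz("scene",r["scene"],183))
L=[];C=CC-0.8*CX
for n,x0,y0 in(("top",215,220),("scene",205,175)):
    im=cv2.imread(f"pics/k6_{n}.png"); c=cv2.resize(im[y0:y0+80,x0:x0+80],None,fx=5,fy=5,interpolation=2); d=c.copy()
    for k,(dy,z) in {**PL,"base_2":(0,28)}.items():
        col={"b":(0,0,255),"g":(0,255,255),"p":(255,0,255)}[k[0]]
        q=np.array([proj(n,[*(C-33*CX+(dy+20*np.cos(t))*CY),z+20*np.sin(t)]) for t in np.linspace(0,6.28,40)])
        cv2.polylines(c,[((q-[x0,y0]+.5)*5).astype(int)],True,col,1)
    q=np.array([proj(n,[*(C+48*np.array([np.cos(t),np.sin(t)])),186]) for t in np.linspace(0,6.28,60)])
    cv2.polylines(c,[((q-[x0,y0]+.5)*5).astype(int)],True,(255,0,0),1)
    L.append(c)
cv2.imwrite("pics/k6c.png",np.hstack(L))
```

```text
92.5
top ((248.72134399414062, 251.33868408203125), (36.624881744384766, 40.22048568725586), 45.59284591674805)
scene ((239.6005096435547, 205.4990997314453), (33.27900695800781, 37.356407165527344), 82.13164520263672)
lens (array([494.14687291, 152.43697654, 189.04922673]), np.float64(2.8126930340903953)) [493.29781258 153.57562205 183.        ] [498.38385321 156.32874081 183.        ]
```

View pics/k6c.png

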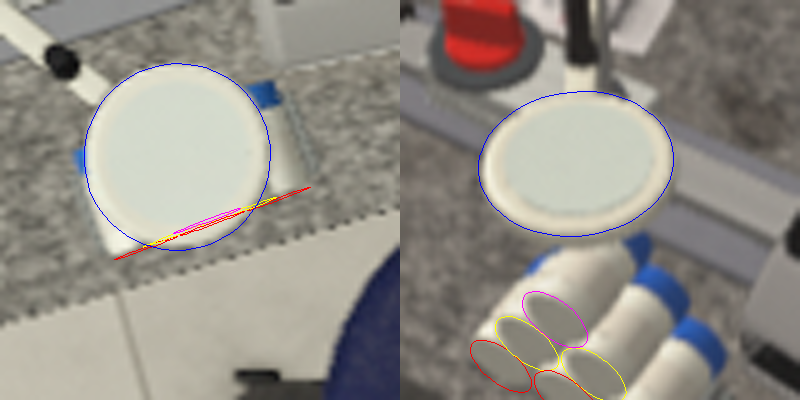

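The lens outline coincides with the expected circle over the pile's middle in both views, at top (175,155) and scene (575,165) of the crop. The pot ends sit on their predicted ellipses. I am handing in.

Run:
```python
from h import *
print(f(),tm()); robot.finish_job()
```

```text
[-0.3 -1.2 -0.2] 92.5
the job is handed in; nothing more can be done
```

The job is handed in after 92.5 s of the allowed 208 s. All five blue-capped pots are piled round the green one, and the lens stands over the middle of the pile.

- **Pots:** I left the orange one alone. The grip held about 65 mm through every carry, so nothing slipped, and no pot was found knocked aside. In the last check the ends of the five pots I could see matched their predicted places in the scene view. The `base_1` pot was partly out of that crop, but it matched right after the fifth pot was placed.
- **Magnifier:** I turned the knob 50° loose and slid the carriage 77 mm towards +y. I then tightened the knob up to its end stop, where the torque jumped. That puts the clamp at about 1.28 rad by estimate, since the joint cannot be read directly. The arm was swung to about -129.5° in world terms.
- **Lens:** its predicted circle over the pile's middle matched the pictures to within about one pixel (roughly 3 mm). The automatic ellipse fit put the lens at (494.1, 152.4), against the pile's middle at about (494.5, 150.2).
- **Disagreements:**
  - The two cameras differed by up to about 8 mm when each was cast alone onto a plane. The oblique scene view was the biased one, so I relied on the top view.
  - The last lens fit left a 2.8 mm gap between the two rays, because part of the lens outline blended with the pots.
- **Failed step:** a print statement stopped one script in the middle of the first grasp. The pot was still held and I carried on from there.

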